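Push the spacer blocks home and close the keeper

TASK

Push the row of four aluminium spacer blocks along the rail by pushing the last block, all four as one train without opening the row, until the train stands fully home against the blue end stop. Then push the yellow plate in as far as it goes, so that the keeper bar closes across the rail behind the last block, and leave everything clear. Do not lift or tip the blocks, and leave the bushing, the black nut and the collet where they stand.

Things in the scene. Friction and masses are not known exactly. Their poses are not given: they have to be found in the camera images.
- rail: Fixed rail, 365 mm long. Origin: underside, on the channel's centre line. +y runs along it to the end stop (inner face at y 165 mm), the -y end (y -185 mm) is open, +x points to the keeper's side (away from the robot). Base 72 mm wide; channel floor at z 8 mm; aluminium guide strips, inner faces at x -18 and 18 mm, tops at z 16 mm: the upper 16 mm of the blocks stand above them.
- stop_face (a point): Centre of the blue end stop's inner face, at channel-floor height (8 mm); axes as the rail's. The stop is 60 mm wide, its top at z 38 mm. With the train home the head block touches it, the block origins are 26, 78, 130 and 182 mm from it and the tail face 208 mm, 4 mm clear of the keeper bar.
- keeper (a joint): Travel of the keeper in m along the rail's -x: near 0 = open, bar beside the rail; 0.055 = fully closed against its stop, bar across the channel. Friction 1.5 N; stays where left; a block in its way stops it. Steel bar at rail y -57 to -47 mm, z 17 to 27 mm; its guide beside the rail (x 26 to 70, y -74 to -30 mm) is up to 27 mm high.
- push_plate (a point): Centre of the outer face of the yellow plate on the keeper, moving with it; axes as the rail's. The face looks along the rail's +x and is pushed along -x. It is 100 mm wide along the rail, from 18 to 58 mm above the work surface (this point: 42 mm). The work surface beyond it is free. Behind, the plate slopes down to the bar.
- block_1: Pale milled aluminium spacer block, the first (nearest the end stop, the head of the row) of four alike. 52 mm long (its y, along the rail), 32 mm wide (x), 24 mm high, about 0.1 kg. Origin: centre of its underside. Its top is 32 mm above the work surface. The blocks start touching in a row, 40 to 95 mm short of home; sliding the row takes a few N.
- block_2: Pale milled aluminium spacer block, the second of four alike. 52 mm long (its y, along the rail), 32 mm wide (x), 24 mm high, about 0.1 kg. Origin: centre of its underside. Its top is 32 mm above the work surface. The blocks start touching in a row, 40 to 95 mm short of home; sliding the row takes a few N.
- block_3: Pale milled aluminium spacer block, the third of four alike. 52 mm long (its y, along the rail), 32 mm wide (x), 24 mm high, about 0.1 kg. Origin: centre of its underside. Its top is 32 mm above the work surface. The blocks start touching in a row, 40 to 95 mm short of home; sliding the row takes a few N.
- block_4: Pale milled aluminium spacer block, the fourth (the tail of the row, the one to push) of four alike. 52 mm long (its y, along the rail), 32 mm wide (x), 24 mm high, about 0.1 kg. Origin: centre of its underside. Its top is 32 mm above the work surface. The blocks start touching in a row, 40 to 95 mm short of home; sliding the row takes a few N.
- bushing: Dark rusty steel bushing standing upright, 37 mm across, 42 mm high, loose beside the rail; origin at the centre of its underside. To be left alone.
- nut_black: Black hex nut lying flat, 33x38 mm, 20 mm high, loose beside the rail; origin at the centre of its underside. To be left alone.
- collet: Pale steel collet standing upright, 39 mm across, 46 mm high, loose beside the rail; origin at the centre of its underside. To be left alone.
Not all that is in view belongs to the job. Leave any orange look-alike of the block_1 alone. Leave any green look-alike of the block_3 alone.

How it is judged:
On the way, in this order (a step that is already met when the one before it is completed fails the run):
1. all four blocks stand home against the end stop, the keeper still open (y of block_1 in the frame of rail above 0.136 m and x of block_1 in the frame of rail between -0.006 and 0.006 m and z of each of block_1, block_2, block_3, block_4 in the frame of rail below 0.012 m and y of block_2 in the frame of rail above 0.084 m and x of block_2 in the frame of rail between -0.006 and 0.006 m and y of block_3 in the frame of rail above 0.032 m and x of block_3 in the frame of rail between -0.006 and 0.006 m and y of block_4 in the frame of rail above -0.02 m and x of block_4 in the frame of rail between -0.006 and 0.006 m and value of joint keeper below 0.03 m), for 0.2 s.
2. the keeper is closed behind the last block (value of joint keeper above 0.05 m), for 0.2 s.
At the end, for the whole second after the job is handed in: All four blocks lie flat in the channel, each within 3 mm of its place in a closed row against the end stop, at rest, and the keeper is closed to more than 50 of its 55 mm (y of block_1 in the frame of rail above 0.136 m and x of block_1 in the frame of rail between -0.006 and 0.006 m and z of each of block_1, block_2, block_3, block_4 in the frame of rail below 0.012 m and y of block_2 in the frame of rail above 0.084 m and x of block_2 in the frame of rail between -0.006 and 0.006 m and y of block_3 in the frame of rail above 0.032 m and x of block_3 in the frame of rail between -0.006 and 0.006 m and y of block_4 in the frame of rail above -0.02 m and x of block_4 in the frame of rail between -0.006 and 0.006 m and linear speed of each of block_1, block_2, block_3, block_4 below 0.01 m/s and value of joint keeper above 0.05 m); the robot touches nothing.
It fails at once if a block is lifted more than 10 mm or tipped (z of any of block_1, block_2, block_3, block_4 in the frame of rail above 0.018 m or angle between any of block_1, block_2, block_3, block_4's own z axis and vertical above 0.35 rad).
It fails at once if the bushing is displaced by more than 15 mm or knocked over (distance of bushing from where it was at the start of the episode above 0.015 m or angle between bushing's own z axis and vertical above 0.35 rad).
It fails at once if the black nut is displaced by more than 15 mm or knocked over (distance of nut_black from where it was at the start of the episode above 0.015 m or angle between nut_black's own z axis and vertical above 0.35 rad).
It fails at once if the collet is displaced by more than 15 mm or knocked over (distance of collet from where it was at the start of the episode above 0.015 m or angle between collet's own z axis and vertical above 0.35 rad).
It fails at once if the row is broken: it opens by more than 18 mm in all (distance between block_1 and block_4 above 0.175 m).
It also fails if it takes over 48 s, if anything falls off the work surface, if the arm or the gripper's body presses on something with over 40 N, if the wrist force passes 120 N, or if a joint passes its speed limit or range.

ROBOT

A 7-joint arm with a two-finger parallel gripper is mounted at the origin on a cart in front of the work surface, level with it; the furniture and walls round the work are solid. World frame = base frame: x ahead of the robot, y to its left, z up, the work surface at z = 0. Lengths are in m, angles in rad, forces in N, time in s.
With the tool pointing down it reaches from about 0.425 to 0.95 m from the base axis. Payload 4.7 kg.
Tool frame: the origin (TCP) lies between the finger pads; the fingertips stand 25 mm ahead of it and the grasp point (between the pads) lies 6 mm ahead of it; z points along the fingers, y is the line along which they close (so a half turn about z gives the same grasp; the last joint's range is limited). The gripper opens to 85 mm and grips with 20 to 120 N. Pads are 22 mm wide; open, the fingers measure 114 mm over their backs; the gripper's body (76 mm by 85 mm) begins 54 mm behind the grasp point. The pads swing forward as they close: fully open they stand 13 mm farther back than shut.
Start: joints at [1.17, 0.469, -0.049, 1.532, 0.024, 1.141, -0.082], TCP at [0.245, -0.629, 0.235] pointing down, gripper open.
Joint ranges: [-2.59, 2.59], [-0.33, 1.99], [-1.39, 1.29], [0.1, 2.45], [-1.04, 4.18], [0.21, 1.99], [-2.66, 2.66]. Speed limits (rad/s): [2.57, 2.57, 3.14, 3.14, 3.14, 3.14, 3.14].

INTERFACE

Orientations are given as a 3x3 rotation matrix whose columns are the frame's x, y, z axes.
In Python, from rig import * gives the robot as it stands. Calls block until the motion is done:
- movep(position, orientation): joint-space move of the TCP to a pose.
- move_l(position, attitude=None, feed=0.15, until_force=None): straight line of the TCP; attitude=None keeps the orientation; feed is the mean speed in m/s. With until_force (N) it stops when the force on the tool has changed by that much, and returns True; else False.
- move_joints(angles): joint-space move.
- command_gripper(opening, newtons=None): finger opening in m; newtons is the grip in N (None keeps the last); returns when the fingers have stopped.
- sleep(seconds).
- inverse_kinematics(position, orientation): joint angles nearest the present ones, or None.
- sense(): the state.
- camera(name): name is "scene" or "top" or "wrist"; returns (picture, depth): 420x560x3 uint8, red, green, blue; 420x560 float32, m along the optical axis (not along the pixel's ray), 0 where there is no reading.
- camera_params(name): a dict with "K" (3x3 intrinsics, pixels), "position" and "rotation" of the camera in the world; the wrist camera has in their place "tool_from_camera" (4x4, takes a point from camera to tool coordinates, whose origin is the TCP and whose axes are the flange's). Camera axes: x right, y down, z forward; pixel columns grow to the right and rows downward; lengths in m; the calibration is good to about 2 mm. A picture is of the moment at which its call begins: read the wrist's pose just before it. camera_params takes no time and is no camera call.
A pose or a line that the arm cannot do raises Unreachable and nothing moves.
- finish_job(): hands the job in; it is judged then, once.
The state is a dict: "time_s": time; "joint_pos": joint angles; "qd": joint speeds; "joint_efforts": joint torques, N m; "position": TCP position; "tcp_rot": TCP orientation; "wrist_force": force on the tool from outside, world axes, zero at the start; "ft_torque": the same for the moment, N m; "finger_gap": finger opening in m; "gripper_force": force on a finger pad.
Only numpy, scipy, OpenCV 4.12 (cv2) and the standard library are available. Lean on these libraries where they do the work, as an engineer would, in place of code of your own. Each camera call takes 0.05 s, during which the arm holds its last target. There are 200 camera calls.

## Working session

There is one attempt and no reset: what is moved stays moved. The work goes in short steps, each a Python script; the robot and the scene stay as the last script left them, time stands still between calls to the robot, and variables do not carry over. Pictures are saved under pics/ and viewed, at most 10 in all, crops included, and the job is handed in when it is done.

```bash
mkdir -p pics; python3 - <<'E'
from rig import *
import cv2,numpy as np
for n in("top","scene"):
    p,d=camera(n); cv2.imwrite(f"pics/{n}0.png",p[:,:,::-1]); np.savez(f"{n}0.npz",p=p,d=d,**camera_params(n)); print(n,camera_params(n))
print(sense())
E
```

```text
top {'K': array([[474.52068442,   0.        , 282.23254072],
       [  0.        , 474.52068442, 206.86566056],
       [  0.        ,   0.        ,   1.        ]]), 'position': array([0.42481637, 0.03866205, 0.94602051]), 'rotation': array([[-0.01514472, -0.994242  ,  0.10608245],
       [-0.99953037,  0.01788055,  0.02488621],
       [-0.02663972, -0.10565573, -0.99404587]])}
scene {'K': array([[436.58093359,   0.        , 277.07077807],
       [  0.        , 436.58093359, 211.86592336],
       [  0.        ,   0.        ,   1.        ]]), 'position': array([0.01222212, 0.32112997, 0.67083214]), 'rotation': array([[-0.50325054, -0.62878296,  0.59276545],
       [-0.86402343,  0.37742865, -0.33318331],
       [-0.01422668, -0.67983792, -0.73322439]])}
{'time_s': 0.1, 'joint_pos': array([ 1.17009644,  0.46936878, -0.04863239,  1.53357177,  0.02409587,
        1.1410158 , -0.08233614]), 'qd': array([ 0.00040041, -0.00153833,  0.00029981, -0.00535397,  0.00083365,
        0.00229142,  0.00012443]), 'joint_efforts': array([ 5.27982847e-04, -5.11514890e+01, -4.73757216e-02, -2.38390946e+01,
        1.06716610e-02,  4.38610150e-03, -1.47267389e-05]), 'position': array([ 0.24506738, -0.62837931,  0.23386223]), 'tcp_rot': array([[ 9.31666055e-01,  3.63315143e-01, -6.85017085e-04],
       [ 3.63315786e-01, -9.31664610e-01,  1.64108820e-03],
       [-4.19739814e-05, -1.77782369e-03, -9.99998419e-01]]), 'wrist_force': array([ 0.0356965 , -0.11348719,  0.01432553]), 'ft_torque': array([ 0.04367118, -0.00864549, -0.0197983 ]), 'gripper_force': 0.0, 'finger_gap': 0.08532885068804713}
```

View pics/top0.png

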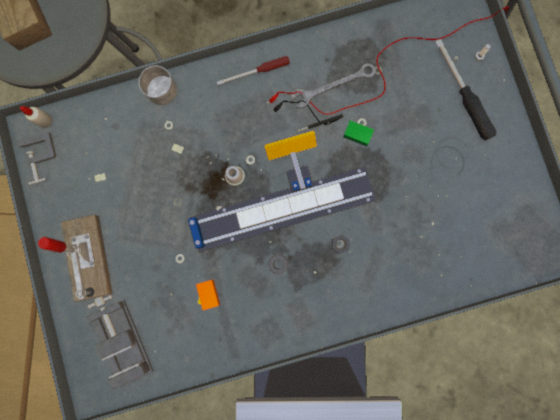

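View pics/scene0.png

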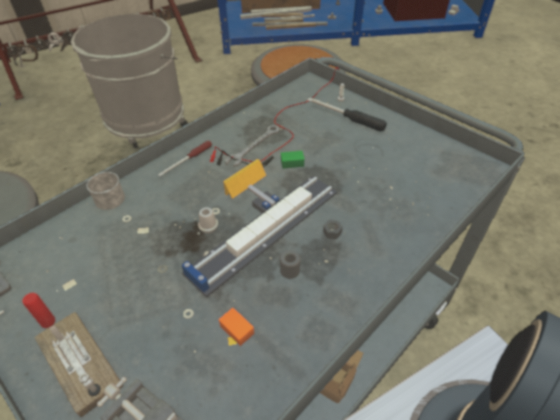

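The top view shows the rail running from the stop at (195,232) to the open end at (368,183). The tail block's face is at about (342,190) and the yellow plate at (291,145). The collet is at (234,175), the bushing at (278,265) and the nut at (340,243). The green look-alike at (358,132) is close to the plate.

```bash
cat > vis.py <<'E'
import cv2,numpy as np
def cloud(f):
    z=np.load(f); d=z['d']; K=z['K']; v,u=np.mgrid[:420,:560]
    P=np.stack([(u-K[0,2])/K[0,0]*d,(v-K[1,2])/K[1,1]*d,d],-1)
    return z['p'],P@z['rotation'].T+z['position']
def rect(P,m,zr):
    q=P[m&(P[...,2]>zr[0])&(P[...,2]<zr[1])]
    return len(q),np.round(q.mean(0),4),[np.round(np.array(x),4) for x in cv2.minAreaRect((q[:,:2]*1000).astype(np.float32))],q
E
python3 - <<'E'
from vis import *
for f in("top0.npz","scene0.npz"):
    p,P=cloud(f); h=cv2.cvtColor(p,cv2.COLOR_RGB2HSV).astype(int); H,S,V=h[...,0],h[...,1],h[...,2]
    roi=(P[...,0]>.3)&(P[...,0]<.75)&(abs(P[...,1])<.3)
    print(f)
    for n,m,zr in[("table",roi,(-.01,.006)),("blocks",roi&(S<40)&(V>190),(.024,.037)),("stop",roi&(H>100)&(H<125)&(S>110),(.03,.045)),("yellow",roi&(H>17)&(H<30)&(S>150),(.01,.07)),("orange",roi&(H<14)&(S>180),(.01,.05)),("green",roi&(H>45)&(H<75)&(S>150),(.01,.05))]:
        r=rect(P,m,zr); print(n,r[0],r[1],*r[2], np.percentile(r[3][:,2],[2,98]).round(4))
    # tall things
    m=(roi&(P[...,2]>.013)).astype(np.uint8); k,l,s,c=cv2.connectedComponentsWithStats(m)
    for i in range(1,k):
        if s[i,4]>40: q=P[l==i]; print(s[i],q.min(0).round(3),q.max(0).round(3))
# rectified top at z=.032, 2px/mm: column ~ -y, row ~ -x
z=np.load("top0.npz"); src=np.array([[.75,.22,.032],[.75,-.18,.032],[.45,-.18,.032],[.45,.22,.032]])
c=(src-z['position'])@z['rotation']@z['K'].T; c=(c[:,:2]/c[:,2:]).astype(np.float32)
M=cv2.getPerspectiveTransform(c,np.float32([[0,0],[800,0],[800,600],[0,600]]))
cv2.imwrite("pics/rect.png",cv2.warpPerspective(z['p'][:,:,::-1],M,(800,600),flags=cv2.INTER_CUBIC))
E
```

```text
top0.npz
table 56900 [ 5.175e-01 -1.090e-02 -2.000e-04] [5.250049e+02 7.200000e-03] [449.9786 599.9818] 0.0019 [-0.0037  0.0036]
blocks 1672 [0.5258 0.0476 0.0319] [526.0293  47.5863] [ 31.1508 206.6738] 15.2646 [0.0287 0.0352]
stop 207 [0.4786 0.2216 0.0367] [513.0698 118.848 ] [ 58.318  251.3152] 18.4726 [0.0304 0.041 ]
yellow 809 [0.6415 0.0432 0.0442] [641.8831  43.3422] [24.4629 98.6537] 14.9943 [0.0254 0.0597]
orange 44 [0.489  0.1583 0.0271] [539.2835 156.0098] [ 50.7265 421.5181] 73.5457 [0.0113 0.0492]
green 416 [ 0.6688 -0.0915  0.0233] [670.3663 -92.1012] [49.9462 31.1981] 67.0875 [0.0129 0.027 ]
[269  91  23  12  79] [0.425 0.039 0.033] [0.749 0.084 0.946]
[159  93  12   9  59] [0.743 0.286 0.013] [0.75  0.3   0.055]
[272 100  29  12  85] [0.425 0.023 0.014] [0.741 0.077 0.946]
[344 120  30  25 449] [ 0.425 -0.12   0.013] [0.695 0.039 0.946]
[ 188  129  185  119 4589] [ 0.425 -0.115  0.013] [0.666 0.244 0.946]
[226 165  18  20 251] [0.572 0.139 0.013] [0.608 0.173 0.049]
[332 234  19  20 200] [ 0.425 -0.067  0.013] [0.469 0.039 0.946]
[269 254  19  20 233] [0.396 0.054 0.
[... 260 characters left out ...]
.9955 [-0.0026  0.0027]
blocks 1231 [0.5229 0.0538 0.0319] [524.8408  47.542 ] [ 32.4359 207.9875] 15.2995 [0.0296 0.0342]
stop 107 [0.4723 0.2321 0.0375] [469.9964 231.0914] [46.9765 11.2583] 15.0654 [0.0343 0.0397]
yellow 704 [0.6397 0.0464 0.0429] [640.4488  43.9059] [23.1096 98.8878] 15.7014 [0.0268 0.058 ]
orange 458 [0.3535 0.2111 0.0238] [353.9909 211.1144] [49.4932 27.8916] 13.6341 [0.0216 0.0258]vis.py:8: RuntimeWarning: Mean of empty slice.
  return len(q),np.round(q.mean(0),4),[np.round(np.array(x),4) for x in cv2.minAreaRect((q[:,:2]*1000).astype(np.float32))],q
  ret = um.true_divide(
Traceback (most recent call last):
IndexError: index -1 is out of bounds for axis 0 with size 0
```

Both views agree. The row's centre is at about (0.5255, 0.0475), the rail yaw is 15.28°, and the gap to the stop is about 80 mm. I'll push now with the fingers closed.

```bash
cat > h.py <<'E'
from rig import *
import numpy as np
a=np.deg2rad(15.28); RX=np.array([np.cos(a),np.sin(a),0]); RY=np.array([-np.sin(a),np.cos(a),0]); C=np.array([.5253,.0475,0])
R=np.stack([RY,RX,[0,0,-1]],1)
def W(t,s,z): return C+RX*t/1000+RY*s/1000+[0,0,z]
def st(m=""):
    x=sense(); d=x['position']-C; print(m,round(x['time_s'],2),'t,s,z',(1e3*np.array([d@RX,d@RY,d[2]])).round(1),'F rail',np.round([x['wrist_force']@RX,x['wrist_force']@RY,x['wrist_force'][2]],1))
E
python3 - <<'E'
from h import *
print(inverse_kinematics(W(0,-148,.14),R))
command_gripper(0.0,60); movep(W(0,-148,.14),R); st("above")
print(sense()['joint_pos'].round(2),sense()['finger_gap'])
print(move_l(W(0,-148,.0445),feed=.1,until_force=8)); st("down")
print(move_l(W(0,-105,.0445),feed=.03,until_force=1.5)); st("contact")
E
```

```text
[ 0.56796716  0.47970745 -0.62490947  1.85171556  0.34615794  0.9203085
  0.05034928]
above 3.12 t,s,z [  -0.5 -149.7  140. ] F rail [ 0.1 -0.3 -0. ]
[ 0.57  0.48 -0.62  1.85  0.35  0.92  0.05] -2.7405666159381078e-05
False
down 4.22 t,s,z [   0.6 -148.2   45.1] F rail [ 0.1  0.6 -0.8]
False
contact 5.81 t,s,z [  -0.  -105.3   44.5] F rail [ 0.2  1.  -0.1]
```

```bash
python3 - <<'E'
from h import *
import cv2
p,d=camera("scene"); cv2.imwrite("pics/s1.png",cv2.resize(p[120:320,150:400,::-1],None,fx=3,fy=3,interpolation=cv2.INTER_CUBIC)); st()
E
```

```text
5.86 t,s,z [  -0.  -105.3   44.5] F rail [-0.7 -0.  -0.1]
```

View pics/s1.png

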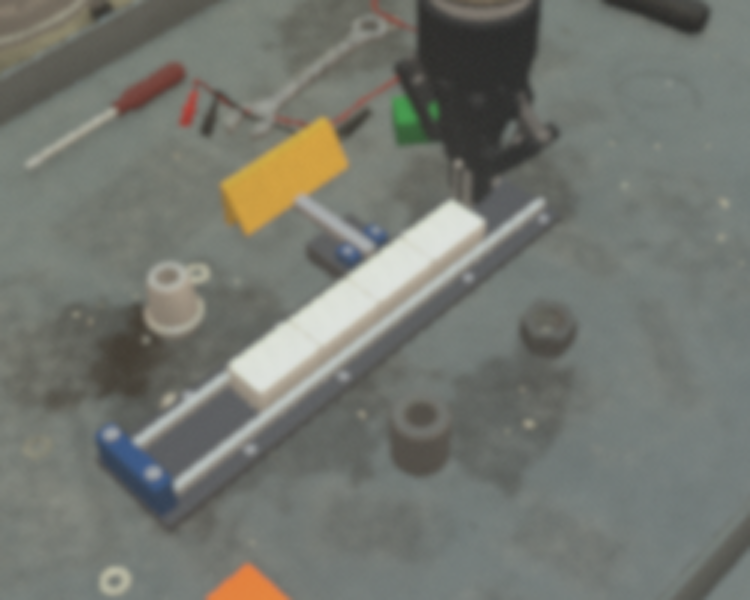

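The crop shows the closed fingers standing in the channel at (470,180), right at the tail block's end face. The row is closed and the guide is clear, so I'll carry on pushing.

```bash
python3 - <<'E'
from h import *
print(move_l(W(0,-95,.0445),feed=.03,until_force=12)); st()
print(move_l(W(0,-50,.0445),feed=.04,until_force=15)); st()
print(move_l(W(0,0,.0445),feed=.025,until_force=15)); st("home")
import cv2
p,d=camera("scene"); cv2.imwrite("pics/s2.png",cv2.resize(p[120:320,150:400,::-1],None,fx=3,fy=3,interpolation=cv2.INTER_CUBIC))
E
```

```text
False
 6.34 t,s,z [  0.1 -94.7  44.5] F rail [-0.1  0.3 -0.1]
False
 7.62 t,s,z [ -0.  -50.4  44.5] F rail [-0.  -0.5 -0.5]
False
home 9.77 t,s,z [ 0.  -0.1 44.5] F rail [ 0.6 -0.5  0.1]
```

View pics/s2.png

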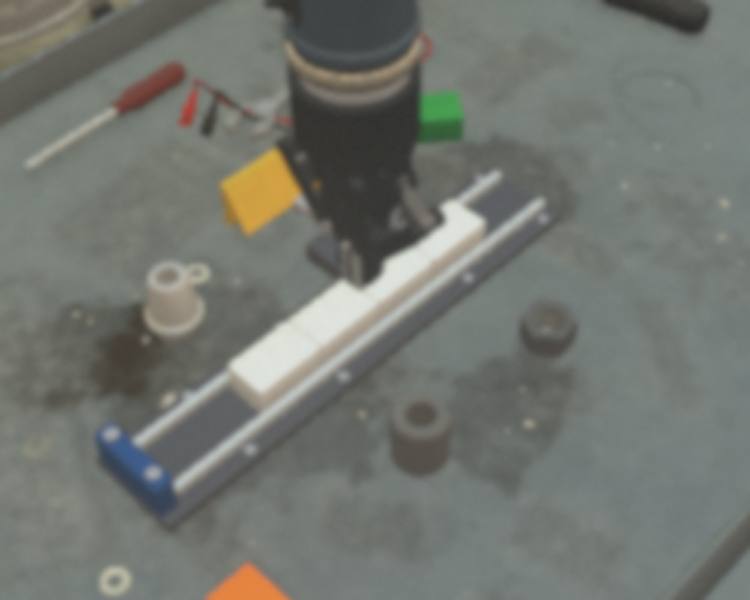

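The crop shows the blocks unmoved, with the gripper over block 2/3 at (365,275). The closed fingertips passed above the blocks, so they sit higher than I assumed. I'll touch a block top gently (known z of 32 mm) to calibrate the tip.

```bash
python3 - <<'E'
from h import *
print(sense()['finger_gap'])
print(move_l(W(0,0,.024),feed=.01,until_force=3)); st("touch"); 
sleep(.1); st()
E
```

```text
0.00011342509072858895
True
touch 10.87 t,s,z [-0.   0.  35.6] F rail [ 0.1 -0.2  4.9]
 10.97 t,s,z [ 0.  -0.  35.6] F rail [-0.9  0.7  4.8]
```

```bash
python3 - <<'E'
from h import *
move_l(W(0,0,.06),feed=.1); move_l(W(0,-145,.06),feed=.15); st()
print(move_l(W(0,-145,.0225),feed=.03,until_force=4)); st("down")
print(move_l(W(0,-90,.0225),feed=.03,until_force=2.5)); st("contact")
import cv2
p,d=camera("scene"); cv2.imwrite("pics/s3.png",cv2.resize(p[120:320,150:400,::-1],None,fx=3,fy=3,interpolation=cv2.INTER_CUBIC))
E
```

```text
12.48 t,s,z [ 1.000e-01 -1.436e+02  6.000e+01] F rail [0.2 0.9 0. ]
False
down 13.88 t,s,z [ 1.000e-01 -1.451e+02  2.270e+01] F rail [-0.1  0.   0.5]
False
contact 15.87 t,s,z [  0.  -90.   22.5] F rail [ 0.1 -1.3 -0.3]
```

View pics/s3.png

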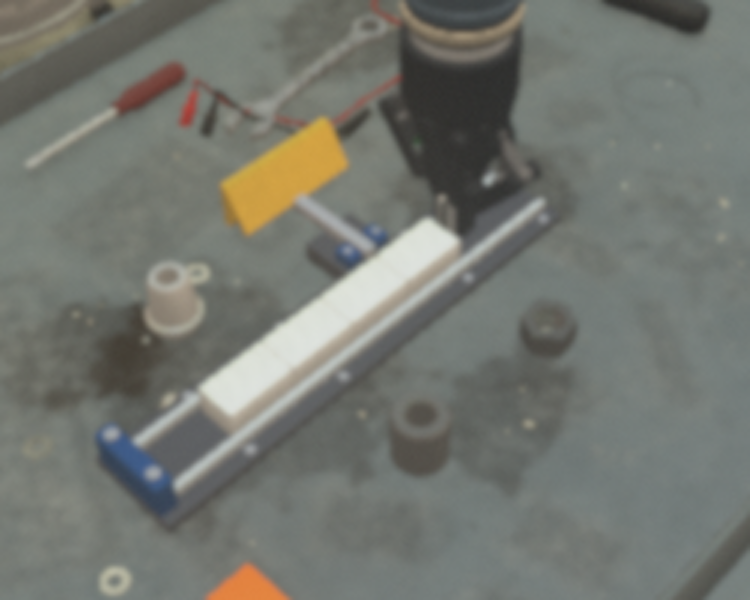

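The crop shows the row pushed along as one closed train: its head is now at (218,405), where it was at (248,385). The fingers are at its tail at (450,215). I'll keep pushing to the stop.

```bash
python3 - <<'E'
from h import *
print(move_l(W(0,-52,.0225),feed=.04,until_force=15)); st()
print(move_l(W(0,-15,.0225),feed=.02,until_force=12)); st("home"); sleep(.3); st()
move_l(W(0,-70,.0225),feed=.08); move_l(W(0,-90,.15),feed=.2)
import cv2
movep(W(190,-34,.15),R); st("beyond")
from h import *
for n in("top","scene"):
    p,d=camera(n); np.savez(f"{n}1.npz",p=p,d=d,**camera_params(n))
    if n=="scene": cv2.imwrite("pics/s4.png",cv2.resize(p[120:320,150:400,::-1],None,fx=3,fy=3,interpolation=cv2.INTER_CUBIC))
from vis import *
for f in("top1.npz","scene1.npz"):
    p,P=cloud(f); h=cv2.cvtColor(p,cv2.COLOR_RGB2HSV).astype(int)
    m=(P[...,0]>.4)&(P[...,0]<.62)&(abs(P[...,1])<.25)&(h[...,1]<40)&(h[...,2]>190)
    q=P[m&(P[...,2]>.024)&(P[...,2]<.037)]-C; s=q@RY*1e3; print(f,np.percentile(s,[1,99]).round(1))
E
```

```text
False
 17.02 t,s,z [  0.  -51.5  22.5] F rail [ 0.4 -0.  -0.5]
True
home 18.05 t,s,z [ -0.5 -36.3  22.3] F rail [ 0.9 -0.3 -0.3]
 18.35 t,s,z [ -1.  -37.1  21.8] F rail [-0.4  0.4  0.3]
beyond 20.51 t,s,z [188.5 -34.5 148.5] F rail [-0.3 -0.7  0.5]
top1.npz [-33.  179.4]
scene1.npz [-21.4 178.7]
```

View pics/s4.png

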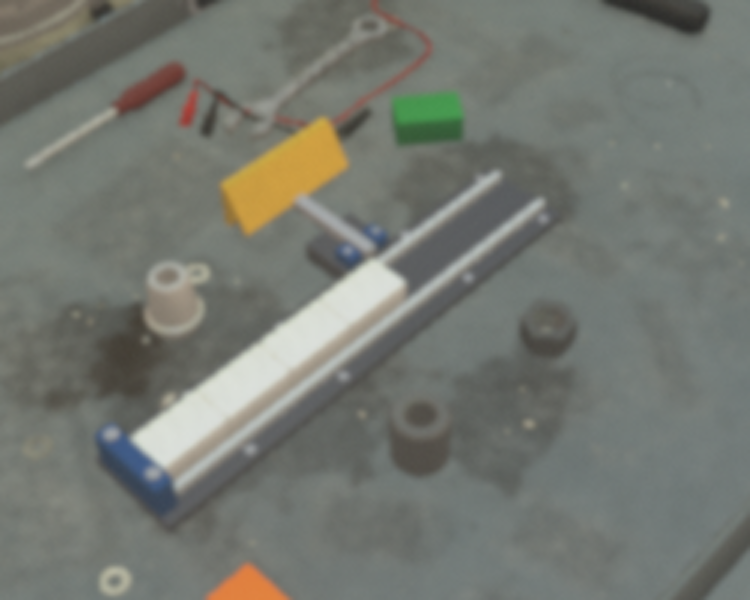

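The crop shows the train closed up and standing against the blue stop at (150,455). The tail at (395,280) is just past the keeper bar, and the collet, bushing and nut haven't moved. Next I'll push the keeper plate, with the tool turned so the knuckles stay along the rail.

```bash
python3 - <<'E'
from h import *
R2=np.stack([RX,-RY,[0,0,-1]],1)
movep(W(170,-34,.12),R2); st("above")
print(move_l(W(170,-34,.040),feed=.1,until_force=6)); st("down")
print(move_l(W(100,-34,.040),feed=.04,until_force=15)); st()
print(move_l(W(68,-34,.040),feed=.025,until_force=12)); st("closed"); sleep(.3); st()
import cv2
p,d=camera("scene"); cv2.imwrite("pics/s5.png",cv2.resize(p[120:320,150:400,::-1],None,fx=3,fy=3,interpolation=cv2.INTER_CUBIC))
E
```

```text
above 21.87 t,s,z [169.8 -34.4 120.4] F rail [-0.4 -0.8  0.2]
False
down 22.82 t,s,z [170.7 -34.   40.7] F rail [ 0.5 -0.8  0.7]
False
 24.72 t,s,z [100.1 -34.   40.1] F rail [0.4 0.3 0.8]
True
closed 25.55 t,s,z [ 82.3 -34.   40.3] F rail [ 1.  -0.4  0.5]
 25.85 t,s,z [ 82.3 -33.8  39.8] F rail [-0.4 -0.1  0.4]
```

View pics/s5.png

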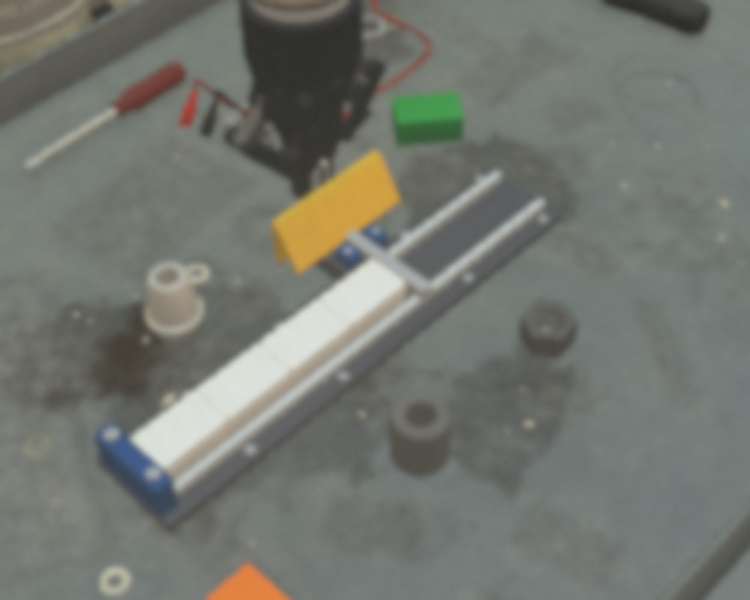

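The crop shows the bar across the channel behind the tail, its end on the far strip at (430,285). I'll press once more to confirm it's at its stop, then withdraw and measure the travel.

```bash
python3 - <<'E'
from h import *
from vis import *
print(move_l(W(72,-34,.040),feed=.02,until_force=20)); st("press")
move_l(W(125,-34,.040),feed=.1); move_l(W(150,-34,.20),feed=.2); move_l(W(260,-34,.20),feed=.3); st("clear")
def t(f,n):
    p,P=cloud(f); h=cv2.cvtColor(p,cv2.COLOR_RGB2HSV).astype(int)
    D=P-C; T=D@RX*1e3; s=D@RY*1e3
    m=(h[...,0]>17)&(h[...,0]<30)&(h[...,1]>150)&(T>20)&(T<150)&(abs(s+34)<50)&(P[...,2]>.05)&(P[...,2]<.06)
    b=(abs(T)<14)&(s<195)&(s>-60)&(h[...,1]<40)&(h[...,2]>190)&(abs(P[...,2]-.031)<.007)
    print(n,f,'plate top t',np.median(T[m]).round(1),m.sum(),'blocks',np.percentile(s[b],[1,99]).round(1))
for n in("top","scene"):
    p,d=camera(n); np.savez(f"{n}2.npz",p=p,d=d,**camera_params(n)); t(f"{n}1.npz",n); t(f"{n}2.npz",n)
st()
E
```

```text
True
press 26.32 t,s,z [ 82.6 -33.7  40.9] F rail [1.4 0.2 1.4]
clear 28.38 t,s,z [259.4 -33.6 197. ] F rail [-0.3  0.2 -0.4]
top top1.npz plate top t 117.8 288 blocks [-22.8 179.5]
top top2.npz plate top t 66.1 71 blocks [ -5.3 179.7]
scene scene1.npz plate top t 116.4 209 blocks [-21.5 178.9]
scene scene2.npz plate top t 63.9 208 blocks [-21.8 179. ]
 28.48 t,s,z [258.8 -34.2 198.7] F rail [ 0.5 -0.8 -0. ]
```

```bash
python3 -c "
from rig import *
print(finish_job())"
```

```text
the job is handed in; nothing more can be done
None
```

I handed the job in at about 28.5 s of the 48 s allowed. The four blocks stand as one closed row against the blue stop, and the keeper was pushed to a hard stop (about 52 mm of travel measured from its starting position). The gripper is clear, and the bushing, nut and collet did not move. My first push passed over the blocks because the fingertips sat higher than I assumed, so I touched a block top lightly to find their height.

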